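# Lock the depth stop with its second nut

## Robot

A 7-joint arm with a two-finger parallel gripper is mounted at the origin on the work surface; the furniture and walls round the work are solid. World frame = base frame: x ahead of the robot, y to its left, z up, the work surface at z = 0. Lengths are in mm, angles in rad, forces in N, time in s.
With the tool pointing down it reaches from about 400 to 875 mm from the base axis. Payload 19.3 kg.
Tool frame: the origin (TCP) lies at the very end of the fingers, on their centre line; the grasp point (between the pads) lies 19 mm behind it (grip_point_offset is the z of the grasp point in the tool frame, in mm); z points along the fingers, y is the line along which they close (so a half turn about z gives the same grasp; the last joint's range is limited). The gripper opens to 85 mm and grips with 20 to 120 N. Pads are 22 mm wide; open, the fingers measure 114 mm over their backs; the gripper's body (76 mm by 85 mm) begins 54 mm behind the grasp point. The pads swing forward as they close: fully open they stand 13 mm farther back than shut.
Start: joints at [1.162, 0.521, -0.036, 1.599, 0.021, 1.021, -0.113], TCP at [207.694, -589.472, 207.991] pointing down, gripper open.
Joint ranges: [-2.91, 2.91], [-0.3, 2.13], [-1.5, 1.42], [0.17, 2.43], [-1.26, 4.41], [0.16, 1.93], [-2.52, 2.52]. Speed limits (rad/s): [1.89, 1.89, 2.39, 2.39, 3.01, 3.01, 3.01].

## Interface

Orientations are given as a 3x3 rotation matrix whose columns are the frame's x, y, z axes.
In Python, from workcell import movep, movel, goto_joints, open_gripper, clamp, wait, inverse_kinematics, read_state, camera, PlanningError, finish_job, grip_point_offset gives the robot as it stands. Calls block until the motion is done:
- movep(position, orientation): joint-space move of the TCP to a pose.
- movel(position, frame=None, max_speed=150, guard=None): straight line of the TCP; frame=None keeps the orientation; max_speed is the mean speed in mm/s. With guard (N) it stops when the force on the tool has changed by that much, and returns True; else False.
- goto_joints(angles): joint-space move.
- open_gripper() and clamp(): open the fingers fully, or close them until they stop; the grip force is fixed at half the most.
- wait(seconds).
- inverse_kinematics(position, orientation): joint angles nearest the present ones, or None.
- read_state(): the state.
- camera(name): name is "side" or "top" or "wrist"; returns a dict with "image" (480x640x3 uint8, blue, green, red), "range_z" (480x640 float32, mm along the optical axis (not along the pixel's ray), 0 where there is no reading), "fx", "fy", "cx", "cy" (pixels), "cam_to_world" (4x4, takes a point from camera to world coordinates). Camera axes: x right, y up, looking along -z (the intrinsics and any distortion apply to the point x, -y, -z); pixel columns grow to the right and rows downward; lengths in mm; the calibration is good to about 2 mm. A picture is of the moment at which its call begins.
A pose or a line that the arm cannot do raises PlanningError and nothing moves.
- finish_job(): hands the job in; it is judged then, once.
The state is a dict: "time": time; "qpos": joint angles; "qvel": joint speeds; "joint_efforts": joint torques, N m; "eef_pos": TCP position; "tool_rot": TCP orientation; "ft_force": force on the tool from outside, world axes, zero at the start; "torque": the same for the moment, N m; "finger_gap": finger opening in mm; "gripper_force": force on a finger pad.
Only numpy, scipy, OpenCV 4.12 (cv2) and the standard library are available. Lean on these libraries where they do the work, as an engineer would, in place of code of your own. Each camera call takes 0.05 s, during which the arm holds its last target. There are 200 camera calls.

## Task

Lock the depth stop: on the threaded rod of the blue pillar, run the steel upper nut down (clockwise from above) until it meets the washer on the brass lower nut, then tighten it against that nut with about 0.5 newton metres. Do not overtighten it, which would drag the lower nut out of its setting. Then let go, and leave the other things on the bench where they are.

Things in the scene. Friction and masses are not known exactly. Their poses are not given: they have to be found in the camera images.
- stop_pillar: blue cast foot, 90 x 120 x 14 mm, bolted to the bench (cannot move), with a blue boss up to 44 mm and an upright threaded steel rod of 20 mm diameter. Origin: centre of its underside, below the rod's axis; z up. On the rod, from below: brass lower nut, dark washer, steel upper nut. Until the upper nut meets the washer it turns freely, at about 0.05 N m
- rod_top (a point): centre of the rod's top end, 130 mm above the bench, on the nuts' axis. Right-hand thread, 4 mm a turn. Once the upper nut meets the washer, the moment jumps to 0.2 N m, where the lower nut begins to give with it, and climbs by 3 N m per radian of further turn. At 0.4 N m and more the pair is locked and stays so when let go; above 0.85 N m the lower nut is dragged out of its setting
- upper_nut_center (a point): centre (half-way up, on the axis) of the upper nut: plain steel hexagon nut, 30 mm across flats, 34.6 mm across corners, 18 mm high. Its x axis is square to a pair of flats (flats face every 60 degrees from x); z up. It starts 1.4 to 2.8 mm (0.35 to 0.7 turn) above the washer. Grip its flats from above, the rod between the fingers, with the tips clear of the lower nut
- lower_nut_flat (a point): middle of one flat of the lower nut: brass hexagon nut, 30 mm across flats, 16 mm high, held by friction. The point is on its side, 15 mm from the axis and half-way up (its top is 8 mm higher), and turns with it; x points out of the flat. On it lies a dark round washer, 29.6 mm in diameter and 2 to 3 mm thick (it differs from start to start)
- grease_tin_mid (a point): blue round tin, 74 mm in diameter and 74 mm high, bystander; centre
- nut_tin_mid (a point): open grey tin of nuts, 71 mm in diameter and 80 mm high, bystander; centre
- oil_can_mid (a point): red oil can with a thin brass spout, 167 mm high, bystander; point on its axis 40 mm up
- spanner_a: bright combination spanner lying flat, 34 x 224 x 6 mm, bystander; origin at the middle of its underside

How it is judged (in metres and radians):
At the end, for the whole second after the job is handed in: the upper nut is down on the washer (its centre less than 20.2 mm above the middle of the lower nut) and was tightened so far that the lower nut has given with it by 0.7 to 3.3 mm at its flat (2.7 to 12.6 degrees), which takes between about 0.36 and 0.88 N m (z of upper_nut_center in the frame of lower_nut_flat below 0.0202 m and distance of lower_nut_flat from where it was at the start of the episode between 0.0007 and 0.0033 m); the robot touches nothing.
It fails at once if the lower nut is dragged out of its setting by overtightening (its flat moves more than 3.3 mm) (distance of lower_nut_flat from where it was at the start of the episode above 0.0033 m).
It fails at once if a bystander is shifted by more than 20 mm (distance of any of grease_tin_mid, nut_tin_mid, oil_can_mid, spanner_a from where it was at the start of the episode above 0.02 m).
It also fails if it takes over 72 s, if anything falls off the work surface, if the arm or the gripper's body presses on something with over 40 N, if the wrist force passes 120 N, or if a joint passes its speed limit or range.

## Working session

There is one attempt and no reset: what is moved stays moved. The work goes in short steps, each a Python script; the robot and the scene stay as the last script left them, time stands still between calls to the robot, and variables do not carry over. Pictures are saved under pics/ and viewed, at most 10 in all, crops included, and the job is handed in when it is done.

```bash
mkdir -p pics; ls
python3 - <<'E'
from workcell import *
import cv2,numpy as np
for n in("side","top"):
    c=camera(n); cv2.imwrite(f"pics/{n}0.png",c["image"]); np.savez(f"{n}0.npz",**c)
    print(n,c["fx"],c["cx"],c["cy"],np.round(c["cam_to_world"],3).tolist(),[k for k in c])
s=read_state(); print(s)
print(grip_point_offset)
E
```

```text
pics
side 549.8319848455918 324.2849350137061 233.85550751327895 [[-0.977, 0.172, -0.13, 316.314], [-0.215, -0.732, 0.647, 827.59], [0.016, 0.659, 0.752, 1040.314], [0.0, 0.0, 0.0, 1.0]] ['image', 'range_z', 'fx', 'fy', 'cx', 'cy', 'cam_to_world']
top 508.6153191703182 318.36373644041277 242.12164153458005 [[0.017, 0.992, -0.121, 319.176], [-1.0, 0.018, 0.009, 52.199], [0.011, 0.121, 0.993, 1247.495], [0.0, 0.0, 0.0, 1.0]] ['image', 'range_z', 'fx', 'fy', 'cx', 'cy', 'cam_to_world']
{'time': 0.1, 'qpos': array([ 1.16181453,  0.52196912, -0.03631428,  1.59991779,  0.02119085,
        1.0210682 , -0.11275428]), 'qvel': array([ 0.00093402, -0.00042103, -0.0016867 , -0.00201797,  0.0010762 ,
        0.00177962,  0.00021788]), 'joint_efforts': array([ 5.15930587e-03, -9.28485489e+01,  1.98378056e+00, -3.70532477e+01,
        1.80015934e-02,  5.27349490e-03,  5.43112606e-05]), 'eef_pos': array([ 207.57586149, -589.20494765,  207.48615434]), 'tool_rot': array([[ 9.43154243e-01,  3.32355119e-01, -3.85465386e-04],
       [ 3.32355336e-01, -9.43153817e-01,  8.98711596e-04],
       [-6.48617510e-05, -9.75735133e-04, -9.99999522e-01]]), 'ft_force': array([-0.50445622, -0.52911108, -0.47929134]), 'torque': array([-0.04394432,  0.05571622,  0.00021852]), 'gripper_force': 0.0, 'finger_gap': 85.46625480366588}
-18.700000000000003
```

View pics/top0.png

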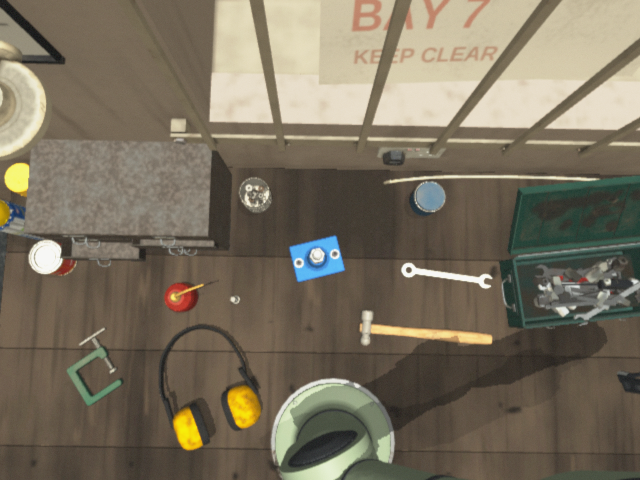

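View pics/side0.png

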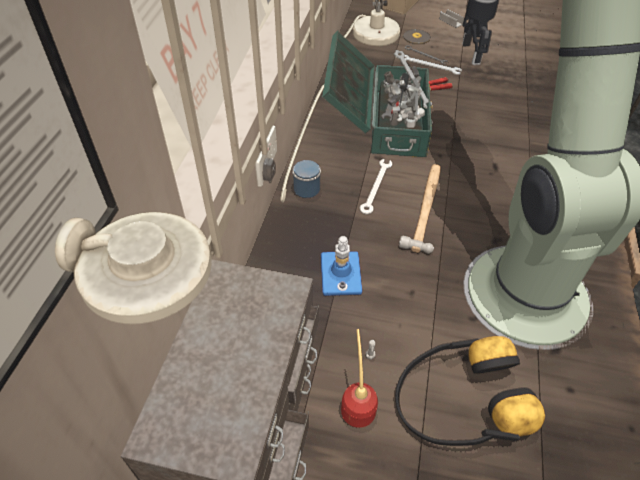

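The top view shows the blue pillar at about (317,256), with the rod's bright top there. The grey tin is at (255,195), the blue tin at (430,197), the spanner at (447,276) and the oil can at (181,297). In the side view the rod top is near (343,238). Next I triangulate it and hover above.

```bash
cat > h.py <<'E'
from workcell import *
import cv2,numpy as np
def ray(c,u,v):
    M=np.array(c["cam_to_world"]); d=M[:3,:3]@np.array([(u-c["cx"])/c["fx"],-(v-c["cy"])/c["fy"],-1.]); return M[:3,3],d
def onz(c,u,v,z):
    o,d=ray(c,u,v); return o+d*(z-o[2])/d[2]
def R(a):  # tool down, tool x at angle a in world
    return np.array([[np.cos(a),np.sin(a),0],[np.sin(a),-np.cos(a),0],[0,0,-1.]])
E
python3 - <<'E'
from h import *
for n,w in(("top",(270,215,370,300)),("side",(300,220,385,310))):
    c=np.load(f"{n}0.npz"); im=c["image"]; x0,y0,x1,y1=w
    hsv=cv2.cvtColor(im,cv2.COLOR_BGR2HSV)
    m=cv2.inRange(hsv,(100,130,60),(120,255,255)); k=np.zeros_like(m);k[y0:y1,x0:x1]=m[y0:y1,x0:x1]
    cs=max(cv2.findContours(k,0,2)[0],key=cv2.contourArea)
    r=cv2.minAreaRect(cs); print(n,r,onz(c,*r[0],14).round(1)); 
    print([onz(c,*p,14).round(0)[:2].tolist() for p in cv2.boxPoints(r)])
    cv2.imwrite(f"pics/{n}crop.png",cv2.resize(im[y0:y1,x0:x1],None,fx=4,fy=4,interpolation=2))
t=np.load("top0.npz");s=np.load("side0.npz")
print(onz(t,317,253,130),onz(s,343,239,130))
print("tins",onz(t,430,197,74),onz(t,255,195,80),onz(t,181,297,80))
im=np.hstack([cv2.copyMakeBorder(cv2.imread("pics/topcrop.png"),0,20,0,0,0),cv2.imread("pics/sidecrop.png")]); cv2.imwrite("pics/crops.png",im)
E
```

```text
top ((316.4117736816406, 258.1470947265625), (36.865413665771484, 48.74966049194336), 75.96376037597656) [430.8  45.6  14. ]
[[459.0, 115.0], [490.0, -0.0], [403.0, -23.0], [372.0, 91.0]]
side ((340.8812255859375, 273.00567626953125), (41.762203216552734, 38.76559829711914), 87.27368927001953) [430.4  54.7  14. ]
[[490.0, 7.0], [400.0, -20.0], [374.0, 100.0], [459.0, 125.0]]
[431.70963127  45.1454575  130.        ] [431.18790549  49.70005988 130.        ]
tins [ 574.61754433 -219.10305226   74.        ] [570.2868359  191.96162518  80.        ] [330.62476684 352.61324509  80.        ]
```

View pics/crops.png

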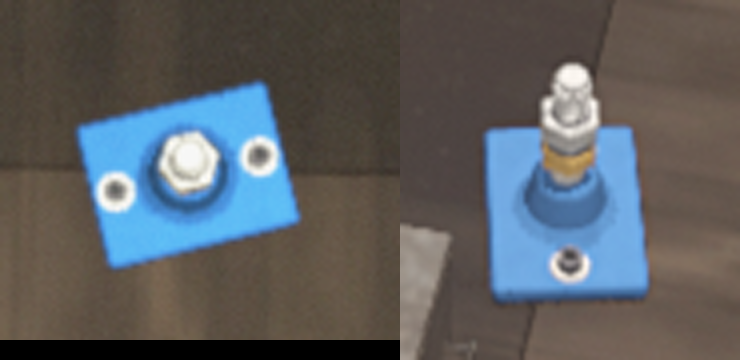

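The top crop puts the hex nut and rod top at about (316.7,254.2). The side crop shows the rod top at about (343,239), with the steel nut above the washer and brass nut. Both views agree on a rod axis of roughly (431,47). I'll raise the arm, hover and look with the wrist camera.

Run:
```python
from h import *
p=read_state()["eef_pos"]; movel([p[0],p[1],330])
for a in np.arange(-180,180,30):
    q=inverse_kinematics([431,47,330],R(np.radians(a))); q2=inverse_kinematics([431,47,105],R(np.radians(a)))
    print(a,None if q is None else q.round(2),None if q2 is None else q2.round(2))
movep([431,47,330],R(np.radians(0)) if 0 else R(np.radians(90)))
c=camera("wrist"); cv2.imwrite("pics/w1.png",c["image"]); np.savez("w1.npz",**c)
print(np.round(c["cam_to_world"],2).tolist(),c["fx"]); s=read_state(); print(s["time"],s["eef_pos"],s["qpos"].round(2),s["torque"],s["ft_force"])
```

```text
-180 [ 0.66  0.17 -1.02  1.86  0.16  1.19  1.16] [ 0.5   0.55 -0.97  2.14  0.66  0.78  0.67]
-150 [ 0.84  0.25 -1.27  1.86  0.25  1.22  1.59] [ 0.57  0.6  -1.07  2.14  0.73  0.83  1.13]
-120 [ 0.84  0.25 -1.27  1.86  0.25  1.22  2.11] [ 0.68  0.72 -1.27  2.14  0.87  0.97  1.52]
-90 None [ 0.68  0.72 -1.27  2.14  0.87  0.97  2.04]
-60 [-1.39  0.25  1.4   1.93 -0.27  1.18 -2.51] [-0.84  0.53  0.8   2.21 -0.65  0.65 -2.19]
-30 [ 0.42  0.13 -0.73  1.87  0.09  1.18 -2.44] [-0.7   0.46  0.59  2.2  -0.46  0.6  -1.87]
0 [ 0.45  0.13 -0.77  1.87  0.1   1.18 -1.92] [ 0.17  0.43 -0.52  2.16  0.35  0.64 -2.17]
30 [ 0.48  0.14 -0.8   1.87  0.11  1.18 -1.4 ] [ 0.31  0.46 -0.7   2.15  0.48  0.68 -1.76]
60 [ 0.5   0.14 -0.82  1.87  0.11  1.18 -0.88] [ 0.4   0.5  -0.82  2.15  0.55  0.72 -1.32]
90 [ 0.53  0.15 -0.86  1.87  0.12  1.18 -0.37] [ 0.43  0.51 -0.86  2.15  0.59  0.74 -0.83]
120 [ 0.57  0.15 -0.9   1.86  0.13  1.19  0.15] [ 0.46  0.53 -0.91  2.15  0.62  0.75 -0.33]
150 [ 0.6   0.16 -0.94  1.86  0.14  1.19  0.66] [ 0.48  0.54 -0.94  2.14  0.64  0.77  0.17]
[[1.0, 0.0, 0.0, 432.06], [-0.0, 0.95, 0.31, 125.11], [-0.0, -0.31, 0.95, 495.76], [0.0, 0.0, 0.0, 1.0]] 381.93508178087757
3.5167 [431.20081048  46.34831949 329.90959871] [ 0.53  0.15 -0.86  1.87  0.12  1.18 -0.37] [ 0.00580509 -0.01303606 -0.00439534] [-0.03034919  0.06594476  0.59312977]
```

View pics/w1.png

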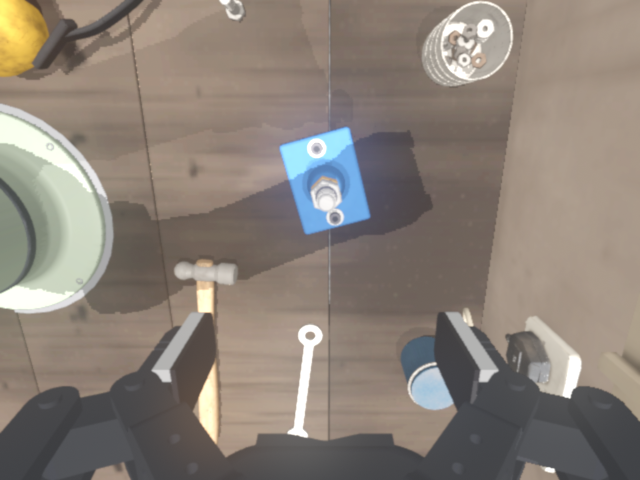

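The wrist view shows the pillar at (325,185), with the hex nut around the rod at about (326,193) and clear space around it. I'll go lower for depth measurement.

Run:
```python
from h import *
movel([431,47,205])
c=camera("wrist"); np.savez("w2.npz",**c); im=c["image"]
s=read_state(); print(s["time"],s["eef_pos"])
M=c["cam_to_world"]; v,u=np.mgrid[0:480,0:640]; z=c["range_z"].astype(float)
P=np.stack([(u-c["cx"])/c["fx"]*z,-(v-c["cy"])/c["fy"]*z,-z],-1)@M[:3,:3].T+M[:3,3]
np.save("P2.npy",P)
sel=(z>0)&(np.hypot(P[...,0]-431,P[...,1]-47)<24)&(P[...,2]>40)
print(sel.sum()); h,e=np.histogram(P[sel][:,2],np.arange(40,140,2)); print([(int(a),int(b)) for a,b in zip(e,h)])
top=sel&(P[...,2]>127)
print("top",top.sum(),P[top].mean(0),P[top].min(0),P[top].max(0),u[top].mean(),v[top].mean())
uu,vv=int(u[sel].mean()),int(v[sel].mean()); print(uu,vv)
cr=im[max(0,vv-60):vv+60,uu-70:uu+70]; cv2.imwrite("pics/w2c.png",cv2.resize(cr,None,fx=5,fy=5,interpolation=2)); print(max(0,vv-60),uu-70)
```

```text
4.55 [431.45071076  47.07317492 205.73375163]
9969
[(40, 104), (42, 256), (44, 106), (46, 2), (48, 0), (50, 0), (52, 0), (54, 0), (56, 0), (58, 0), (60, 14), (62, 11), (64, 18), (66, 21), (68, 18), (70, 20), (72, 32), (74, 56), (76, 17), (78, 2), (80, 1), (82, 18), (84, 20), (86, 28), (88, 12), (90, 25), (92, 29), (94, 24), (96, 99), (98, 457), (100, 60), (102, 38), (104, 5), (106, 27), (108, 7), (110, 34), (112, 6), (114, 27), (116, 16), (118, 33), (120, 10), (122, 111), (124, 34), (126, 35), (128, 295), (130, 157), (132, 0), (134, 0), (136, 0)]
top 8160 [431.64954336  56.69465276 298.5714318 ] [410.72110285  36.43519483 127.09351023] [453.47333259  66.47877608 321.56507083] 322.0752450980392 445.97561274509803
322 404
344 252
```

View pics/w2c.png

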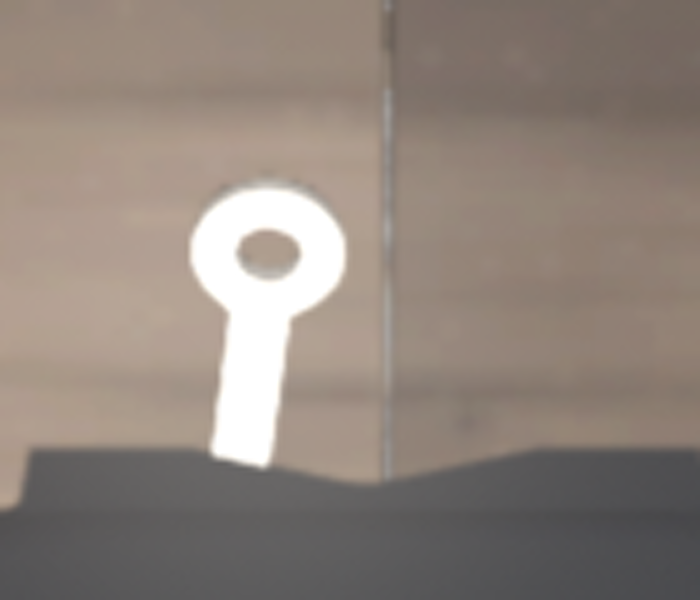

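That crop landed on the spanner and the gripper body because my mask included the gripper. Redoing it with z<135. The nut's top face clearly shows at z≈98–99.

Run:
```python
from h import *
c=np.load("w2.npz"); P=np.load("P2.npy"); im=c["image"]; v,u=np.mgrid[0:480,0:640]
near=(np.hypot(P[...,0]-431,P[...,1]-47)<24)
t=near&(P[...,2]>128)&(P[...,2]<134); f=near&(P[...,2]>96.5)&(P[...,2]<101)
for n,m in(("rodtop",t),("face",f)):
    print(n,m.sum(),np.median(P[m],0).round(1),P[m].min(0).round(1),P[m].max(0).round(1),u[m].mean(),v[m].mean())
(cx,cy),r=cv2.minEnclosingCircle(P[t][:,:2].astype(np.float32)); print("rod circ",cx,cy,r)
(cx,cy),r=cv2.minEnclosingCircle(P[f][:,:2].astype(np.float32)); print("face circ",cx,cy,r)
# hex: support extents of face in directions
q=P[f][:,:2]
for a in range(0,180,5):
    d=q@[np.cos(np.radians(a)),np.sin(np.radians(a))]; print(a,round(np.ptp(d),1),round((d.max()+d.min())/2-np.dot([cx,cy],[np.cos(np.radians(a)),np.sin(np.radians(a))]),1),end=" | ")
uu,vv=int(u[f].mean()),int(v[f].mean()); y0=max(0,vv-60); print(y0,uu-70)
cr=cv2.resize(im[y0:vv+60,uu-70:uu+70],None,fx=5,fy=5,interpolation=2)
cv2.imwrite("pics/w2d.png",cr)
```

```text
rodtop 452 [433.2  45.  129.6] [425.1  36.4 128. ] [441.3  53.1 132. ] 326.04646017699116 243.81637168141592
face 609 [432.6  51.8  99. ] [417.   32.5  96.6] [449.2  61.1 100.9] 325.48604269293924 223.7192118226601
rod circ 433.0978088378906 44.688846588134766 8.597439765930176
face circ 433.231201171875 44.5276985168457 17.067216873168945
0 32.3 -0.1 | 5 31.3 -0.1 | 10 30.2 -0.0 | 15 30.4 -0.0 | 20 31.6 -0.0 | 25 32.6 -0.0 | 30 33.4 -0.0 | 35 33.9 -0.0 | 40 34.1 0.0 | 45 34.1 0.0 | 50 33.9 0.0 | 55 33.6 0.1 | 60 33.0 0.1 | 65 32.2 0.2 | 70 31.2 0.2 | 75 30.0 0.3 | 80 29.7 0.9 | 85 29.3 1.6 | 90 28.6 2.3 | 95 27.9 2.9 | 100 28.5 2.7 | 105 29.3 2.3 | 110 29.9 1.9 | 115 30.2 1.5 | 120 30.3 1.0 | 125 30.3 0.6 | 130 30.3 0.3 | 135 30.8 -0.1 | 140 31.9 -0.2 | 145 32.8 -0.1 | 150 33.5 -0.1 | 155 33.9 -0.0 | 160 34.1 -0.0 | 165 34.0 0.0 | 170 33.7 0.1 | 175 33.1 0.1 | 163 255
```

View pics/w2d.png

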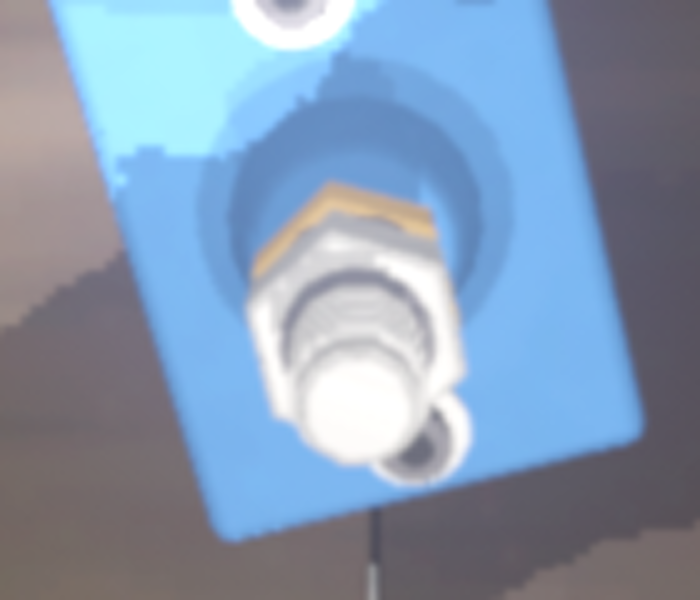

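The wrist crop shows the rod top at (326,244) in full-image pixels, and below it the steel hex, with the washer and brass nut peeking out. The measurements are consistent:
- **Axis:** about (433.1,44.7)
- **Nut:** 30 mm across flats at 12°/72°/132°, top face at z≈99, so its bottom is at about 81
- **Rod top:** 129.6 measured against 130 given

I'll grip at tool angle 222° with the TCP at z≈80.

Run:
```python
from h import *
A=np.radians
movep([433.1,44.8,205],R(A(222)))
movel([433.1,44.8,80])
s=read_state(); print(s["time"],s["eef_pos"],s["qpos"].round(2),s["torque"],s["ft_force"])
for a in (222,180,140,100,60,40): 
    q=inverse_kinematics([433.1,44.8,79],R(A(a))); print(a,q if q is None else q.round(2))
clamp()
s=read_state(); print(s["time"],s["eef_pos"],s["finger_gap"],s["gripper_force"],s["torque"],s["ft_force"])
np.save("ref.npy",np.r_[s["torque"],s["ft_force"]])
c=camera("wrist"); cv2.imwrite("pics/w3.png",c["image"])
```

```text
7.3417 [433.40379397  45.03186506  80.51712021] [ 0.59  0.69 -1.11  2.15  0.86  0.85  1.24] [ 0.02452815  0.05212348 -0.01193542] [-0.22684206  0.91563586  0.71539937]
222 [ 0.59  0.69 -1.11  2.15  0.86  0.85  1.23]
180 [ 0.49  0.61 -0.96  2.16  0.75  0.75  0.6 ]
140 [ 0.38  0.55 -0.8   2.16  0.64  0.68  0.01]
100 [ 0.26  0.5  -0.63  2.17  0.51  0.62 -0.57]
60 [ 0.12  0.47 -0.46  2.17  0.38  0.57 -1.14]
40 [-0.69  0.53  0.59  2.21 -0.56  0.55 -0.54]
7.9667 [432.7517811   45.2249096   80.29733211] 18.125726914463122 58.24538826942444 [ 0.38187916  1.32824268 -0.05587109] [-5.92990024  1.85632472 12.06890802]
```

View pics/w3.png

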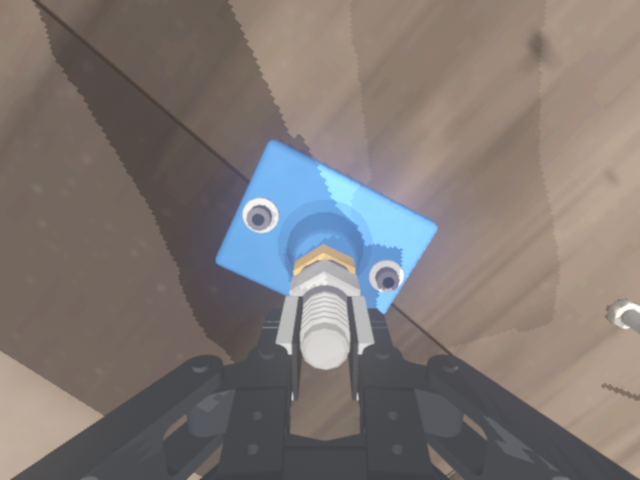

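The fingers seem to have closed, but the gap reads 18 mm instead of 30, and the pads at columns 298/350 look close to the rod. They may be holding the rod above the nut, so I'll check fingertip height using depth before turning.

Run:
```python
from h import *
c=camera("wrist"); M=c["cam_to_world"]; v,u=np.mgrid[0:480,0:640]; z=c["range_z"].astype(float)
P=np.stack([(u-c["cx"])/c["fx"]*z,-(v-c["cy"])/c["fy"]*z,-z],-1)@M[:3,:3].T+M[:3,3]
a=np.radians(222); X=np.array([np.cos(a),np.sin(a)]);Y=np.array([np.sin(a),-np.cos(a)])
d=P[...,:2]-[433.1,44.8]; tx=d@X; ty=d@Y
for r in (285,292,296,300,304,310,320,335,350):
    print(r,[(k,round(tx[r,k]),round(ty[r,k]),round(P[r,k,2])) for k in (276,284,290,294,297,302,325,348,353,358,364,372)])
c=camera("side"); cv2.imwrite("pics/s4.png",cv2.resize(c["image"][205:285,290:400],None,fx=7,fy=7,interpolation=2))
```

```text
285 [(276, -28, -32, 14), (284, -27, -27, 14), (290, -28, -23, 14), (294, 10, -14, 94), (297, 11, -12, 98), (302, 11, -10, 98), (325, 12, 0, 100), (348, 11, 10, 98), (353, 11, 12, 97), (358, 8, 14, 92), (364, -27, 26, 14), (372, -27, 31, 15)]
292 [(276, -40, -35, -1), (284, -33, -27, 14), (290, 8, -15, 98), (294, 9, -13, 100), (297, 8, -12, 99), (302, 9, -10, 99), (325, 10, 0, 102), (348, 8, 10, 98), (353, 9, 12, 99), (358, 8, 14, 99), (364, -33, 26, 14), (372, -33, 32, 13)]
296 [(276, -43, -35, 0), (284, -43, -29, -1), (290, 11, -14, 108), (294, 11, -13, 108), (297, 11, -11, 108), (302, 10, -9, 106), (325, 10, 0, 106), (348, 11, 9, 108), (353, 11, 11, 107), (358, 11, 13, 108), (364, -36, 26, 14), (372, -36, 32, 13)]
300 [(276, -46, -35, 0), (284, -46, -29, -1), (290, 11, -14, 112), (294, 11, -12, 112), (297, 11, -11, 111), (302, 9, -9, 107), (325, 9, 0, 108), (348, 11, 9, 111), (353, 11, 11, 110), (358, 11, 13, 110), (364, 11, 15, 111), (372, -38, 32, 14)]
304 [(276, -49, -35, 0), (284, 12, -16, 116), (290, 11, -13, 115), (294, 11, -12, 115), (297, 10, -11, 114), (302, 7, -9, 108), 
[... 383 characters left out ...]
, (284, 11, -15, 127), (290, 11, -12, 127), (294, 11, -11, 127), (297, 11, -10, 127), (302, 5, -9, 116), (325, 9, 0, 124), (348, 4, 9, 115), (353, 11, 10, 127), (358, 11, 12, 127), (364, 11, 14, 127), (372, 7, 18, 119)]
335 [(276, 7, -17, 130), (284, 11, -14, 136), (290, 11, -12, 136), (294, 11, -10, 136), (297, 11, -9, 136), (302, 4, -9, 125), (325, 7, 0, 130), (348, 3, 8, 124), (353, 11, 9, 137), (358, 11, 11, 136), (364, 11, 13, 137), (372, 11, 15, 136)]
350 [(276, 12, -15, 147), (284, 12, -13, 146), (290, 8, -11, 140), (294, 9, -10, 141), (297, 6, -9, 138), (302, 0, -8, 129), (325, 1, 0, 130), (348, -4, 8, 123), (353, 8, 9, 140), (358, 8, 10, 140), (364, 11, 12, 145), (372, 12, 14, 146)]
```

View pics/s4.png

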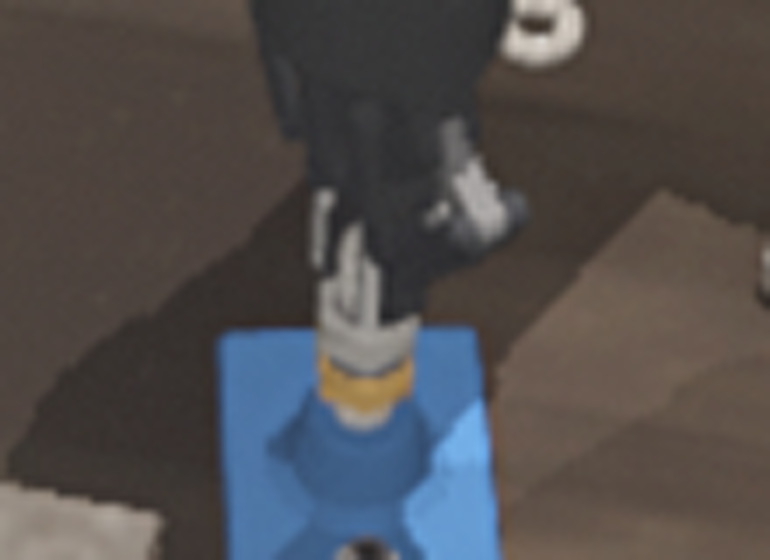

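Depth shows the pad tips ending at z≈105. The side crop agrees: the pads sit above the steel nut at about (360,320) in the crop. They are clamping the rod above the nut. I'll open, lift, and measure actual tip heights relative to the TCP, open and shut.

Run:
```python
from h import *
def tips(tag):
    s=read_state(); T=s["tool_rot"]; p=s["eef_pos"]
    c=camera("wrist"); M=c["cam_to_world"]; v,u=np.mgrid[0:480,0:640]; z=c["range_z"].astype(float)
    P=np.stack([(u-c["cx"])/c["fx"]*z,-(v-c["cy"])/c["fy"]*z,-z],-1)@M[:3,:3].T+M[:3,3]
    L=(P-p)@T   # tool frame
    m=(z>0)&(abs(L[...,0])<14)&(abs(L[...,1])<65)&(L[...,2]<25)&(L[...,2]>-80)
    print(tag,s["time"],p.round(1),s["finger_gap"],s["ft_force"].round(1),s["torque"].round(2))
    for lo in range(-65,65,5):
        k=m&(L[...,1]>=lo)&(L[...,1]<lo+5)
        if k.sum()>5: print((lo,int(np.percentile(L[k][:,2],99)),int(L[k][:,0].mean())),end=" ")
    print()
open_gripper(); tips("open low")
movel([433.1,44.8,200]); tips("open high")
clamp(); tips("shut"); open_gripper()
```

```text
open low 8.775 [433.1  44.7  80. ] 85.34759394156804 [-0.5 -0.1 -0.7] [-0.02  0.02 -0.05]
(-65, -78, 6) (-60, -43, 7) (-55, -43, 8) (-50, -40, 10) (-45, -37, 2) (-20, 17, 5) (-15, 17, 4) (-10, 15, 6) (-5, -18, 5) (0, -18, 5) (5, 16, 6) (10, 17, 4) (40, -37, 3) (45, -40, 10) (50, -43, 7) (55, -47, 7) (60, -78, 6) 
open high 9.775 [432.8  44.5 199.3] 85.19293919297063 [ 0.1 -0.5  0.5] [-0.02 -0.02 -0.01]
(-65, -78, 6) (-60, -44, 7) (-55, -44, 8) (-50, -40, 10) (-45, -37, 2) (40, -37, 3) (45, -40, 10) (50, -44, 7) (55, -47, 7) (60, -78, 6) 
shut 10.5917 [433.1  44.8 200. ] -0.07389252963288358 [-0.2  0.4 -0.8] [-0.01  0.02 -0.02]
(-40, -75, 1) (-35, -69, 3) (-30, -68, 6) (-25, -66, 7) (-20, -63, 7) (-15, -30, 9) (-10, -28, 10) (-5, -28, 5) (0, -28, 6) (5, -29, 10) (10, -31, 9) (15, -64, 7) (20, -68, 7) (25, -68, 5) (30, -71, 2) (35, -76, 1)
```

The visible tips end about 28 mm behind the nominal TCP when shut and about 38–40 mm when open, so my height was too high for this gripper. I'll go down with a force guard to TCP≈56 (tips at about 86 when on the nut), clamp and check that the gap is about 30.

Run:
```python
from h import *
print(movel([433.1,44.8,75]), movel([433.1,44.8,56],max_speed=25,guard=5))
s=read_state(); print(s["time"],s["eef_pos"],s["qpos"].round(2),s["ft_force"].round(2),s["torque"].round(3)); ref=s["torque"]
clamp(); wait(.2)
s=read_state(); print(s["time"],s["eef_pos"],s["finger_gap"],s["gripper_force"],s["torque"].round(3),s["ft_force"].round(2))
```

```text
False False
13.3167 [433.13589     44.85452303  56.0654672 ] [ 0.55  0.72 -1.06  2.17  0.92  0.81  1.19] [ 0.02  0.2  -0.25] [0.038 0.021 0.01 ]
14.0667 [432.951345    45.15838673  56.27352157] 28.760430743472213 61.32609681459144 [0.306 0.939 0.058] [-4.27  2.33 10.77]
```

The gap is 28.8 (the rod read 18 for 20 mm, the same bias), so the nut is gripped. I'll start turning with free steps, watching the moment.

```bash
cat > turn.py <<'E'
from h import *
X0,Y0,Z0,A0=433.0,45.0,56.0,222.0
def step(a,turned0=0,n=1):
    z=Z0-4*(turned0+A0-a)/360
    movel([X0,Y0,z],R(np.radians(a)))
    t=np.mean([read_state()["torque"] for _ in range(3)],0); s=read_state()
    w=np.degrees(np.arctan2(s["tool_rot"][1,0],s["tool_rot"][0,0]))%360
    print(f'{a:.1f} act {w:.1f} t={s["time"]:.2f} Mz={t[2]:.3f} F={s["ft_force"].round(1)} gap={s["finger_gap"]:.1f} q7={s["qpos"][6]:.2f} z={s["eef_pos"][2]:.1f}',flush=True)
    return t[2]
E
python3 - <<'E'
from turn import *
for a in (217,212,192,162,132):
    if abs(step(a))>0.25: break
E
```

```text
217.0 act 217.0 t=14.32 Mz=-0.043 F=[-4.1  0.7 10.1] gap=28.7 q7=1.11 z=56.2
212.0 act 212.0 t=14.57 Mz=-0.067 F=[-2.2 -0.2 10. ] gap=28.6 q7=1.03 z=56.2
192.0 act 192.0 t=15.07 Mz=-0.062 F=[-1.7  0.3  9.8] gap=28.7 q7=0.73 z=56.0
162.0 act 162.0 t=15.74 Mz=-0.128 F=[-4.  -0.9 10.2] gap=28.8 q7=0.28 z=55.6
132.0 act 132.0 t=16.42 Mz=-0.056 F=[-2.6 -1.   9.8] gap=28.6 q7=-0.15 z=55.3
```

Run:
```python
from turn import *
step(112)
for a in np.arange(107,50,-5):
    if abs(step(a))>0.2: break
```

```text
112.0 act 112.0 t=16.92 Mz=-0.015 F=[-3.5 -2.5 10.8] gap=29.0 q7=-0.44 z=55.0
107.0 act 107.0 t=17.17 Mz=-0.023 F=[-3.8 -1.4 11. ] gap=28.7 q7=-0.51 z=55.0
102.0 act 102.0 t=17.42 Mz=-0.076 F=[-3.7 -1.1 10.9] gap=29.0 q7=-0.58 z=54.9
97.0 act 97.0 t=17.67 Mz=-0.016 F=[-3.1 -1.2 10.3] gap=28.7 q7=-0.65 z=54.9
92.0 act 92.0 t=17.92 Mz=-0.045 F=[-4.  -2.1 11.7] gap=28.7 q7=-0.71 z=54.8
87.0 act 87.0 t=18.17 Mz=-0.031 F=[-4.4 -2.7 11.4] gap=28.5 q7=-0.78 z=54.7
82.0 act 82.0 t=18.42 Mz=-0.003 F=[-4.1 -1.4 11.5] gap=28.5 q7=-0.85 z=54.7
77.0 act 77.0 t=18.67 Mz=-0.058 F=[-4.4 -2.1 11. ] gap=29.0 q7=-0.92 z=54.6
72.0 act 72.0 t=18.92 Mz=-0.125 F=[-4.8 -1.2 10.9] gap=28.3 q7=-0.99 z=54.6
67.0 act 67.0 t=19.17 Mz=-0.016 F=[-4.3 -1.3 12.6] gap=28.9 q7=-1.05 z=54.5
62.0 act 62.0 t=19.42 Mz=-0.050 F=[-5.6 -1.3 11. ] gap=28.4 q7=-1.12 z=54.5
57.0 act 57.0 t=19.67 Mz=-0.048 F=[-4.5 -1.3 11.7] gap=28.9 q7=-1.19 z=54.4
52.0 act 52.0 t=19.92 Mz=0.029 F=[-5.3 -1.6 12.4] gap=28.7 q7=-1.25 z=54.3
```

```bash
cat >> turn.py <<'E'
def avg(n=6):
    r=[]
    for _ in range(n): wait(0.02); s=read_state(); r.append(s["torque"][2])
    return np.mean(r),np.std(r)
E
python3 - <<'E'
from turn import *
print(avg(10))
for a in np.arange(47,-4,-5):
    step(a); m,sd=avg(); print("   avg",round(m,3),round(sd,3),flush=True)
    if abs(m)>0.18: break
E
```

```text
(np.float64(-0.03088789182461387), np.float64(0.03539798569142591))
47.0 act 47.0 t=20.33 Mz=-0.035 F=[-5.1 -1.2 11.9] gap=28.6 q7=-1.32 z=54.3
   avg -0.043 0.016
42.0 act 42.0 t=20.68 Mz=-0.052 F=[-5.1 -0.6 12.3] gap=28.7 q7=-1.38 z=54.2
   avg -0.046 0.02
37.0 act 37.0 t=21.03 Mz=-0.065 F=[-4.9 -0.8 11.4] gap=28.6 q7=-1.45 z=54.2
   avg -0.044 0.011
32.0 act 32.0 t=21.38 Mz=-0.034 F=[-4.9 -1.2 11.8] gap=28.8 q7=-1.51 z=54.1
   avg -0.058 0.027
27.0 act 27.0 t=21.73 Mz=-0.046 F=[-6.1  0.1 12.3] gap=28.6 q7=-1.58 z=54.1
   avg -0.06 0.026
22.0 act 22.0 t=22.08 Mz=-0.061 F=[-4.8 -0.3 12. ] gap=29.0 q7=-1.64 z=54.0
   avg -0.07 0.024
17.0 act 17.0 t=22.43 Mz=-0.034 F=[-6.2 -0.9 12.7] gap=28.6 q7=-1.71 z=53.9
   avg -0.052 0.035
12.0 act 12.0 t=22.78 Mz=-0.062 F=[-5.6 -0.9 11. ] gap=29.0 q7=-1.77 z=53.9
   avg -0.043 0.021
7.0 act 7.0 t=23.13 Mz=-0.008 F=[-4.8 -1.1 13.3] gap=28.6 q7=-1.83 z=53.8
   avg -0.035 0.016
2.0 act 2.0 t=23.48 Mz=-0.045 F=[-4.7  0.  11.7] gap=28.4 q7=-1.89 z=53.8
   avg -0.054 0.017
-3.0 act 357.0 t=23.83 Mz=0.156 F=[-5.2 -0.6 13.7] gap=29.1 q7=-1.96 z=53.7
   avg 0.195 0.024
```

Contact came at −3° (225° turned, 2.5 mm, which is plausible). The moment jumped from −0.05 (the free 0.05 N m, so bias ≈ −0.1) to +0.195. I'll tighten in small steps to a reading of about 0.47, which is 0.5–0.6 true.

Run:
```python
from turn import *
for a in np.arange(-4.5,-13.5,-1.5):
    step(a); m,sd=avg(8); print("   avg",round(m,3),round(sd,3),flush=True)
    if m>0.46: break
```

```text
-4.5 act 355.5 t=24.18 Mz=0.355 F=[-5.2 -1.2 13. ] gap=28.7 q7=-1.97 z=53.7
   avg 0.38 0.026
-6.0 act 354.0 t=24.57 Mz=0.480 F=[-5.5 -0.9 14.1] gap=28.7 q7=-1.99 z=53.7
   avg 0.45 0.021
-7.5 act 352.5 t=24.95 Mz=0.507 F=[-5.2 -0.4 14.1] gap=28.7 q7=-2.01 z=53.7
   avg 0.493 0.02
```

The reading is 0.49, so the true moment is about 0.5–0.6 N m, mid-window. I'll release, lift and verify.

Run:
```python
from h import *
open_gripper(); s=read_state(); p=s["eef_pos"]; print(s["finger_gap"],s["ft_force"].round(1))
movel([p[0],p[1],205],max_speed=100)
movep([431,47,205],R(np.radians(90)))
c=camera("wrist"); M=c["cam_to_world"]; v,u=np.mgrid[0:480,0:640]; z=c["range_z"].astype(float)
P=np.stack([(u-c["cx"])/c["fx"]*z,-(v-c["cy"])/c["fy"]*z,-z],-1)@M[:3,:3].T+M[:3,3]
n=np.hypot(P[...,0]-433,P[...,1]-45)<24
f=n&(P[...,2]>94)&(P[...,2]<99); q=P[f]; print("face z",np.median(q[:,2]),f.sum(), "t",read_state()["time"])
for a in range(0,180,5): print(a,round(np.ptp(q[:,:2]@[np.cos(np.radians(a)),np.sin(np.radians(a))]),1),end=" | ")
cv2.imwrite("pics/w5.png",cv2.resize(c["image"][163:283,255:395],None,fx=5,fy=5,interpolation=2))
```

```text
85.57571369422863 [-0.7  0.8 -0.1]
face z 96.46486052845842 601 t 28.875
0 33.8 | 5 33.5 | 10 33.1 | 15 32.4 | 20 31.4 | 25 30.4 | 30 30.2 | 35 31.0 | 40 31.5 | 45 31.8 | 50 31.9 | 55 31.7 | 60 31.3 | 65 30.7 | 70 29.9 | 75 28.9 | 80 27.7 | 85 26.2 | 90 25.3 | 95 26.7 | 100 28.0 | 105 29.1 | 110 30.0 | 115 30.7 | 120 31.1 | 125 31.3 | 130 31.3 | 135 31.1 | 140 30.8 | 145 30.5 | 150 30.3 | 155 31.5 | 160 32.5 | 165 33.2 | 170 33.7 | 175 33.9 |
```

View pics/w5.png

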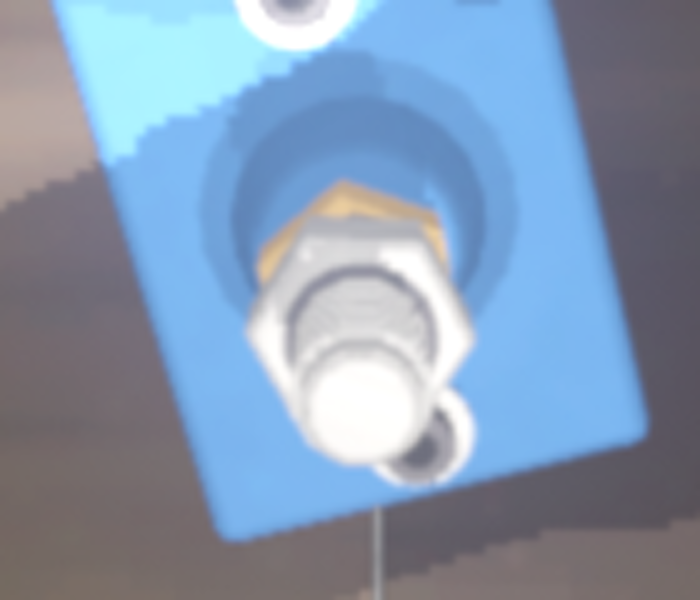

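The view shows the steel nut seated, its face down 2.5 mm. The brass nut's corner moved from (332,182) to (345,180) in the crop, roughly 1.4–2 mm, which is within the 0.7–3.3 mm window. The gripper is clear.

```bash
python3 -c "
from workcell import *
print(finish_job())"
```

```text
the job is handed in; nothing more can be done
None
```

The upper nut is down on the washer and tightened to about 0.5–0.6 N m by the wrist reading. The lower nut gave about 1.4–2 mm at its flat, inside the 0.7–3.3 mm window. The gripper is clear, no bystander was approached, and the job was handed in at about 29 s with no verdict returned.

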